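# Layer a filter holder and hold its cover ready above it

## Task

Gently lay the wide perforated disc on the seat of the two-eared filter base and then the smaller plain disc on top of it, both centred and let go. Then pick up the cover by its grip bar, lift it over the row of dose cups and keep holding it level and still, about a centimetre above the stacked discs, centred and with its two ears over the two ears of the base, never touching the base or the discs with it: I want to check the layers before it is closed, so finish while still holding the cover there. Leave the dose cups, the tablet bottle and the medicine box where they stand.

Things in the scene. Friction and masses are not known exactly. Their poses are not given: they have to be found in the camera images.
- filter_base: round metal filter base fixed to the desk, 94 mm in diameter, 18 mm tall, flat top (the seat; a thin dark 50 mm ring marks where the wide disc goes). Two flat ears, 28 mm wide, reach to 65 mm from the centre along its +y and -y, tops level with the seat. A hose spout below seat level reaches to 74 mm along its -x. Origin at the centre of the underside, z up
- seat (a point): centre of the base's flat seat, 18 mm above the base's origin; axes as the base's
- support_disc: wide flat steel disc with a pattern of dark holes, 50 mm in diameter, 10 mm thick, 60 g; lies flat on the desk; origin at the centre of its underside, z up
- filter_disc: smaller plain disc without holes, 38 mm in diameter, 10 mm thick, 30 g; lies flat on the desk; origin at the centre of its underside, z up
- cover: metal bell cover, about 250 g, standing on its open rim: skirt 82 mm outside, 76 mm inside diameter, hollow to 24 mm, flat top 30 mm above the rim. Black grip bar on top, 46 mm long (its x), 14 mm thick (its y), 30 to 54 mm above the rim. Two ears at the rim, 28 mm wide, 10 mm thick, reach to 58 mm along +y and -y. Same after a half turn. Origin at the centre of the rim plane, z up
- cup_tray: low white tray fixed to the desk, 316 mm long (its x) by 84 mm wide (its y), rim 18 mm high, floor 4 mm, between the cover and the base; it holds the four dose cups in a row along its x, tops 97 mm above the desk. Origin at the centre of the underside, z up
- row_cup_0: closed stack of dose cups with a lid, about 66 mm wide and 93 mm tall; loose; origin at the centre of its underside, z up; stands in the tray, nearest the robot
- row_cup_1: closed stack of dose cups with a lid, about 66 mm wide and 93 mm tall; loose; origin at the centre of its underside, z up; stands in the tray, second from the robot
- row_cup_2: closed stack of dose cups with a lid, about 66 mm wide and 93 mm tall; loose; origin at the centre of its underside, z up; stands in the tray, third from the robot
- row_cup_3: closed stack of dose cups with a lid, about 66 mm wide and 93 mm tall; loose; origin at the centre of its underside, z up; stands in the tray, farthest from the robot
- tablet_bottle: white tablet bottle with cap, 48 mm wide, 78 mm tall, loose, behind the base; leave it alone; origin at the centre of its underside
- medicine_box: small carton lying flat, 50 x 92 x 24 mm, loose, at the front edge of the desk; leave it alone; origin at the centre of its underside
There are look-alikes about, which are no part of the job. What is shaped like the support_disc but orange or purple is not meant.

How it is judged:
On the way, in this order (a step that is already met when the one before it is completed fails the run):
1. the wide perforated disc lies flat and centred on the seat, let go (horizontal distance between support_disc and seat below 0.008 m and z of support_disc in the frame of seat between -0.003 and 0.003 m and angle between support_disc's own z axis and vertical below 0.08 rad and contact force between the fingers and support_disc below 0.05 N and linear speed of support_disc below 0.02 m/s), for 0.2 s.
2. the smaller disc lies flat and centred on it, let go (all of step 1 and horizontal distance between filter_disc and seat below 0.008 m and z of filter_disc in the frame of seat between 0.007 and 0.013 m and angle between filter_disc's own z axis and vertical below 0.08 rad and contact force between the fingers and filter_disc below 0.05 N and linear speed of filter_disc below 0.02 m/s), for 0.2 s.
3. the cover passes over the row of dose cups, above their lids (x of cover in the frame of cup_tray between -0.17 and 0.17 m and y of cover in the frame of cup_tray between -0.045 and 0.045 m and z of cover in the frame of cup_tray above 0.097 m), for 0.02 s.
At the end, for the whole second after the job is handed in: Both discs lie flat, stacked on the seat, centred within 8 mm, let go. The fingers hold the cover still, level within 0.1 rad, rim 3 to 20 mm above the upper disc, centred within 8 mm, ears within 0.15 rad of the base ears, touching neither discs nor base (all of step 2 and horizontal distance between cover and seat below 0.008 m and z of cover in the frame of seat between 0.023 and 0.04 m and angle between cover's own z axis and vertical below 0.1 rad and angle between the y axis of cover and the y axis of filter_base, either way round below 0.15 rad and linear speed of cover below 0.02 m/s and contact force between the fingers and cover above 1 N and contact force between cover and support_disc below 0.05 N and contact force between cover and filter_disc below 0.05 N and contact force between cover and filter_base below 0.05 N); the arm keeps its last pose, push and grip.
It fails at once if the cover touches the base or a disc (contact force between cover and support_disc above 0.3 N or contact force between cover and filter_disc above 0.3 N or contact force between cover and filter_base above 0.3 N).
It fails at once if a disc is dropped (falls free faster than 0.5 m/s) rather than laid down ((linear speed of support_disc above 0.5 m/s and contact force between the fingers and support_disc below 0.05 N) or (linear speed of filter_disc above 0.5 m/s and contact force between the fingers and filter_disc below 0.05 N)).
It fails at once if a dose cup, the tablet bottle or the medicine box is moved by more than 15 mm or tipped (distance of any of row_cup_0, row_cup_1, row_cup_2, row_cup_3, tablet_bottle, medicine_box from where it was at the start of the episode above 0.015 m or angle between any of row_cup_0, row_cup_1, row_cup_2, row_cup_3, tablet_bottle, medicine_box's own z axis and vertical above 0.3 rad).
It also fails if it takes over 72 s, if anything falls off the work surface, if the arm or the gripper's body presses on something with over 40 N, if the wrist force passes 120 N, or if a joint passes its speed limit or range.

## Robot

A 6-joint arm with a two-finger parallel gripper is mounted at the origin on a cart in front of the work surface, level with it; the furniture and walls round the work are solid. World frame = base frame: x ahead of the robot, y to its left, z up, the work surface at z = 0. Lengths are in m, angles in rad, forces in N, time in s.
With the tool pointing down it reaches from about 0.3 to 0.875 m from the base axis. Payload 6.4 kg.
Tool frame: the origin (TCP) lies at the very end of the fingers, on their centre line; the grasp point (between the pads) lies 19 mm behind it; z points along the fingers, y is the line along which they close (so a half turn about z gives the same grasp; the last joint's range is limited). The gripper opens to 85 mm and grips with 20 to 120 N. Pads are 22 mm wide; open, the fingers measure 114 mm over their backs; the gripper's body (76 mm by 85 mm) begins 54 mm behind the grasp point. The pads swing forward as they close: fully open they stand 13 mm farther back than shut.
Start: joints at [0.951, 0.181, 1.607, -0, 1.354, -0.206], TCP at [0.231, 0.526, 0.195] pointing down, gripper open.
Joint ranges: [-2.99, 2.99], [-0.89, 2.07], [0.3, 2.58], [-1.14, 4.28], [0, 2.63], [-3.12, 3.12]. Speed limits (rad/s): [2.57, 2.57, 3.01, 3.14, 3.14, 3.14].

## Interface

Orientations are given as a unit quaternion [w, x, y, z].
In Python, from bench import ctrl gives the robot as it stands.
- The arm moves only by the tool jog_arm, never from a script. Its argument "series" is a list that holds one entry, the list of rows, each a list of 7 numbers: the shift along the tool's x, y, z in mm, then the turn, a rotation vector about the tool's x, y, z in rad, then the finger opening in mm, from 0 to 85.4. In form: [[[tx, ty, tz, rx, ry, rz, gripper], ...]]. A call has exactly 10 rows; each row shifts and turns the commanded pose from where the row before left it, along the tool's axes as they then stand; what a row does not reach is not made up. A row lasts 1/10 s, in which the tool goes at most 50 mm and 8.59 degrees, less where a joint would pass 70% of its speed; a pose out of reach is approached as far as the arm can. A call with a gripper value outside its range is refused whole. The fingers move at their own pace and stop on an object; the grip force is fixed at half the most. Time passes only in rows, so rows that do not move let the fingers close, or fill a call up. It gives the time, the measured TCP pose, the force, the opening and the grip force at its end, in the units of the state.
- ctrl.get_obs(): the state, without advancing time (a new reading comes with each control period).
- ctrl.camera(name): name is "scene" or "side" or "wrist"; returns a dict with "frame" (420x560x3 uint8, blue, green, red), "z_map" (420x560 float32, m along the optical axis (not along the pixel's ray), 0 where there is no reading), "fx", "fy", "cx", "cy" (pixels), "xyz" and "rotation" of the camera in the world. Camera axes: x right, y down, z forward; pixel columns grow to the right and rows downward; lengths in m; the calibration is good to about 2 mm. A picture is of the moment at which its call begins.
- ctrl.hand_in(): hands the job in; it is judged then, once.
The state is a dict: "time_s": time; "q": joint angles; "dq": joint speeds; "joint_efforts": joint torques, N m; "eef_pos": TCP position; "eef_rot": TCP orientation; "wrist_force": force on the tool from outside, world axes, zero at the start; "torque": the same for the moment, N m; "opening": opening from 0.0 (shut) to 1.0 (fully open); "grasp_force": force on a finger pad.
Only numpy, scipy, OpenCV 4.12 (cv2) and the standard library are available. Lean on these libraries where they do the work, as an engineer would, in place of code of your own. Each camera call takes 0.05 s, during which the arm holds its last target. There are 200 camera calls.

## Working session

There is one attempt and no reset: what is moved stays moved. The work goes in short steps, Python scripts to look and compute and a tool call to move; the robot and the scene stay as the last step left them, time stands still between calls to the robot, and variables do not carry over. Pictures are saved under pics/ and viewed, at most 10 in all, crops included, and the job is handed in when it is done.

Besides the shell and the picture viewer there is one more tool, called after "Request:" as name(argument=value, ...) on one line, values as JSON. jog_arm: Moves the arm, as the interface text tells. Its arguments: {"type":"object","properties":{"series":{"type":"array"}},"required":["series"]}

```bash
mkdir -p pics; ls
python3 - <<'E'
from bench import ctrl
import cv2,numpy as np
o=ctrl.get_obs(); print(o)
for n in ["scene","side"]:
    c=ctrl.camera(n); cv2.imwrite(f"pics/{n}0.png",c["frame"]); np.savez(f"{n}0.npz",**c)
    print(n,c["fx"],c["fy"],c["cx"],c["cy"],c["xyz"],c["rotation"])
E
```

```text
pics
{'time_s': 0.0, 'q': array([ 9.50709005e-01,  1.81536055e-01,  1.60798354e+00,  1.26336115e-05,
        1.35382030e+00, -2.06293103e-01]), 'dq': array([-4.29598328e-04,  1.02076896e-03,  6.33093146e-05,  8.79873684e-04,
        1.04118755e-03, -1.64569804e-03]), 'joint_efforts': array([-5.31097467e-04, -4.44884741e+01, -3.51335227e+01, -4.69856477e-04,
        9.47392109e-03,  1.15741273e-05]), 'eef_pos': array([0.23081479, 0.52597588, 0.19369885]), 'eef_rot': array([-3.56435556e-04,  2.05425436e-01,  9.78672380e-01, -7.97623008e-04]), 'wrist_force': array([ 0.84406374,  0.10651418, -0.04322287]), 'torque': array([ 0.04200795,  0.02731205, -0.0087085 ]), 'grasp_force': 0.0, 'opening': 1.0015326563130351}
scene 528.1666666050838 528.1666666050838 280.52719822807535 212.2356403947733 [ 1.59825364e-04 -1.00519197e+00  1.03411169e+00] [-0.40556975  0.88484192 -0.2058395   0.10098546]
side 401.27202957712024 401.27202957712024 279.1682375130202 209.25826108921407 [1.12628509 0.19414767 0.95881333] [-0.1700395   0.55408245  0.78055773 -0.23411288]
```

View pics/scene0.png

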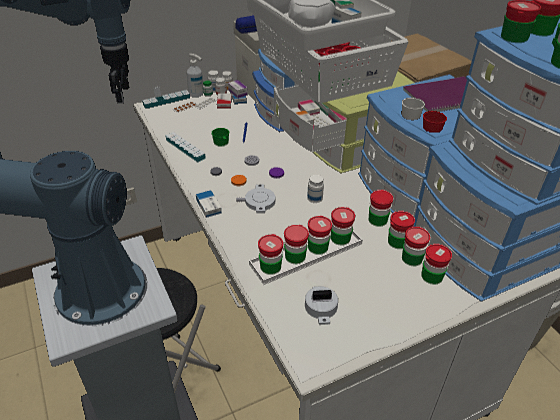

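View pics/side0.png

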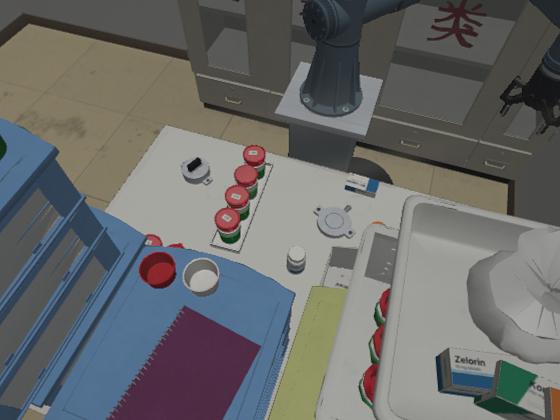

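The scene picture shows the base at (260,198), the grey discs at (251,160) and (216,171), and the orange and purple look-alikes at (239,181) and (276,172). The cover is at (321,301) and the tray runs from about (270,255) to (343,225). The side picture shows the base at (335,221) and the cover at (195,168), but not the discs.

```bash
cat > h.py <<'E'
import cv2,numpy as np
from scipy.spatial.transform import Rotation as R
def rot(c): return R.from_quat(np.asarray(c["rotation"])[[1,2,3,0]]).as_matrix()
def cast(c,uv,h):
    uv=np.atleast_2d(np.float64(uv)); d=np.c_[(uv[:,0]-c["cx"])/c["fx"],(uv[:,1]-c["cy"])/c["fy"],np.ones(len(uv))]@rot(c).T
    p=np.asarray(c["xyz"]); return p+d*((h-p[2])/d[:,2])[:,None]
def cloud(c):
    v,u=np.indices(c["z_map"].shape); z=c["z_map"].astype(float)
    P=np.stack([(u-c["cx"])/c["fx"]*z,(v-c["cy"])/c["fy"]*z,z],-1)@rot(c).T+np.asarray(c["xyz"])
    P[z<=0]=np.nan; return P
def proj(c,p):
    q=(np.atleast_2d(p)-np.asarray(c["xyz"]))@rot(c); return np.c_[q[:,0]/q[:,2]*c["fx"]+c["cx"],q[:,1]/q[:,2]*c["fy"]+c["cy"]]
E
python3 - <<'E'
from h import *
c=np.load("scene0.npz"); P=cloud(c); np.set_printoptions(precision=4,suppress=True)
for n,uv,h in [("grey251",(251,160),.01),("grey216",(216,171),.01),("orange",(239,181),.01),("purple",(276,172),.01),("base",(260,197),.018),("spout?",(238,199),.01),("ear",(262,187),.018),("covertop bar",(322,295),.054),("cover ear",(324,320),.01),("bottle",(316,181),.078),("box",(208,203),.024),("cup0",(271,244),.097),("cup3",(343,214),.097)]:
    print(n,cast(c,uv,h)[0],P[uv[1],uv[0]])
m=(np.abs(P[...,2]-.012)<.008)
g=cv2.cvtColor(c["frame"],cv2.COLOR_BGR2GRAY); 
for x0,y0,x1,y1 in [(235,150,268,170),(206,163,226,180)]:
    b=((g[y0:y1,x0:x1]<165)).astype('uint8'); n,l,s,ce=cv2.connectedComponentsWithStats(b)
    i=1+s[1:,4].argmax(); print(s[i],ce[i]+[x0,y0],cast(c,ce[i]+[x0,y0],.006))
    print(g[y0:y1:2,x0:x1:3])
E
```

```text
grey251 [0.5753 0.344  0.01  ] [0.5741 0.3413 0.012 ]
grey216 [0.4466 0.3362 0.01  ] [0.4482 0.3412 0.0062]
orange [0.4931 0.254  0.01  ] [0.4953 0.2595 0.0056]
purple [0.6212 0.2465 0.01  ] [0.625  0.2543 0.0036]
base [0.5154 0.1421 0.018 ] [0.5182 0.1483 0.0125]
spout? [0.4546 0.1715 0.01  ] [0.4536 0.1688 0.0123]
ear [0.5419 0.1846 0.018 ] [0.5446 0.1903 0.0131]
covertop bar [ 0.4741 -0.3049  0.054 ] [ 0.4758 -0.3023  0.0504]
cover ear [ 0.4606 -0.3436  0.01  ] [ 0.4619 -0.3416  0.007 ]
bottle [0.6679 0.0709 0.078 ] [0.6684 0.0718 0.0772]
box [0.3602 0.1768 0.024 ] [0.3614 0.1807 0.0207]
cup0 [ 0.4207 -0.1321  0.097 ] [ 0.4237 -0.1257  0.0902]
cup3 [ 0.648  -0.1117  0.097 ] [ 0.6513 -0.1072  0.0922]
[  9   5  16  11 138] [251.4275 160.1739] [[0.5784 0.3477 0.006 ]]
[[186 185 188 185 187 185 184 183 186 186 185]
 [186 186 187 185 184 184 184 185 187 184 185]
 [186 187 186 186 187 183 186 190 185 185 186]
 [185 183 186 190 149 124 118 127 186 184 186]
 [182 185 185 174  68  88 108  97 182 188 186]
 [185 186 186 148  90  92  93  99 153 187 186]
 [185 186 184 144 120 133 131  96 199 185 186]
 [187 185 186 191  86  40  42 107 189 186 187]
 [186 184 185 187 194 200 199 189 185 184 184]
 [186 183 185 186 186 184 184 185 187 184 186]]
[ 4  4 12  9 94] [215.5957 171.0638] [[0.447  0.3417 0.006 ]]
[[185 184 184 187 187 186 187]
 [185 187 185 190 188 185 184]
 [183 187 185 122 155 191 187]
 [188 193  71  83  85 116 188]
 [185 196  85  87  88  17 187]
 [187 193  31  77  56 111 186]
 [184 189 138  77 100 192 187]
 [187 185 188 194 190 187 186]
 [185 185 186 185 186 184 186]]
```

Run:
```python
from bench import ctrl
from h import *
c=ctrl.camera("wrist"); o=ctrl.get_obs(); q=o["eef_rot"]; Rt=R.from_quat(q[[1,2,3,0]]).as_matrix()
print(c["fx"],c["cx"],c["cy"],c["xyz"]); print("cam in tool",Rt.T@(c["xyz"]-o["eef_pos"])); print(Rt.T@rot(c)); print(Rt)
```

```text
325.72748367962623 275.87501248177296 206.49018509058348 [0.16203707 0.55751274 0.37375669]
cam in tool [ 0.0757514   0.00084685 -0.17987228]
[[-5.56866352e-04 -9.54267323e-01 -2.98954119e-01]
 [ 9.99999686e-01 -3.62896415e-04 -7.04342149e-04]
 [ 5.63641319e-04 -2.98954417e-01  9.54267226e-01]]
[[-9.15608878e-01  4.02069274e-01 -8.25562335e-04]
 [ 4.02070020e-01  9.15608174e-01 -1.17055961e-03]
 [ 2.85245570e-04 -1.40370863e-03 -9.99998974e-01]]
```

Request:
jog_arm(series=[[[-20, -6, -12, 0, 0, 0, 85], [-35, -12, -13, 0, 0, 0, 85], [-40, -14, -13, 0, 0, 0, 85], [-40, -14, -13, 0, 0, 0, 85], [-40, -14, -13, 0, 0, 0, 85], [-40, -14, -13, 0, 0, 0, 85], [-40, -14, -13, 0, 0, 0, 85], [-40, -14, -13, 0, 0, 0, 85], [-35, -10, -13, 0, 0, 0, 85], [-15, -5, -10, 0, 0, 0, 85]]])

```text
time_s: 1.15
eef_pos: [0.5021, 0.2782, 0.3209]
eef_rot: [0.0, 0.207, 0.978, -0.0]
wrist_force: [0.0, 0.7, 0.3]
opening: 1.0
grasp_force: 0.0
```

Run:
```python
from bench import ctrl
from h import *
np.set_printoptions(precision=4,suppress=True)
c=ctrl.camera("wrist"); np.savez("w1.npz",**c); f=c["frame"]; 
for n,p in [("sup",(.576,.345,.01)),("fil",(.447,.34,.01)),("base",(.517,.145,.018))]: print(n,proj(c,p))
cv2.imwrite("pics/w1.png",f)
```

```text
sup [[334.4403 183.1606]]
fil [[299.2304 104.5275]]
base [[200.6689 201.4526]]
```

View pics/w1.png

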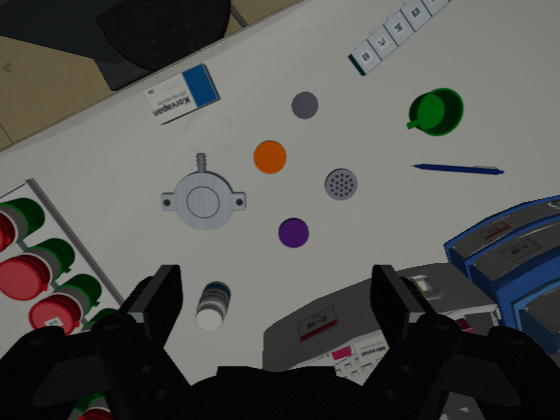

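The wrist picture shows the perforated disc at (341,184), the small plain disc at (305,105), and the base ring at (204,202). The ears are at (168,202) and (240,202), the spout at (201,160).

Run:
```python
from h import *
np.set_printoptions(precision=4,suppress=True)
c=np.load("w1.npz"); f=c["frame"]; g=cv2.cvtColor(f,cv2.COLOR_BGR2GRAY)
print("rows",g[202,160:250:2],g[105,285:325:2],g[184,320:365:2])
def blob(u,v,r,h,t):
    m=np.zeros_like(g); m[v-r:v+r,u-r:u+r]=(g[v-r:v+r,u-r:u+r]<t)*255
    m=cv2.morphologyEx(m,cv2.MORPH_CLOSE,np.ones((5,5)))
    k=max(cv2.findContours(m,0,1)[0],key=cv2.contourArea); e=cv2.fitEllipse(k)
    W=cast(c,k[:,0,:],h)[:,:2].astype(np.float32); (x,y),R=cv2.minEnclosingCircle(W)
    print(u,v,"ell",e,"world",cast(c,e[0],h)[0],"enc",x,y,2*R,"area diam",2*np.sqrt(cv2.contourArea(W)/np.pi)); return k
blob(305,105,22,.008,140); blob(341,184,26,.008,140)
cv2.imwrite("pics/base1.png",cv2.resize(f[140:250,140:270],None,fx=5,fy=5,interpolation=cv2.INTER_CUBIC))
P=cloud(c); print(P[202,190:220:6],P[105,305],P[184,341])
```

```text
rows [137 106  37  32  33  86 126 123 123 123 126 124 125  94 118 124 122 126
 126 123 125 122 123 130 127 124 124 127 126 104 114 125 128 127 125 126
 127 128  66  34  33  54 116 118 137] [138 138 137  97  64  64  64  66  65  66  65  67  66  65  67  68  69 136
 137 135] [135 137 102  80  93  65  70  93  77  87  68  55  92  81  93  72  41  90
  92 130 136 136 136]
305 105 ell ((304.5, 104.5), (50.891056060791016, 50.891056060791016), 0.0) world [0.4501 0.3471 0.008 ] enc 0.4508577585220337 0.34741365909576416 0.0871799886226654 area diam 0.06845717125958745
341 184 ell ((340.5, 183.5), (60.35478210449219, 60.35478210449219), 0.0) world [0.5809 0.3535 0.008 ] enc 0.5821923017501831 0.3540690541267395 0.11697147786617279 area diam 0.09043834332599153
[[0.511  0.1298 0.0188]
 [0.5143 0.1392 0.0213]
 [0.5185 0.1466 0.0184]
 [0.5222 0.1552 0.0188]
 [0.5259 0.1638 0.0192]] [0.451  0.3473 0.0102] [0.5812 0.3538 0.0105]
```

View pics/base1.png

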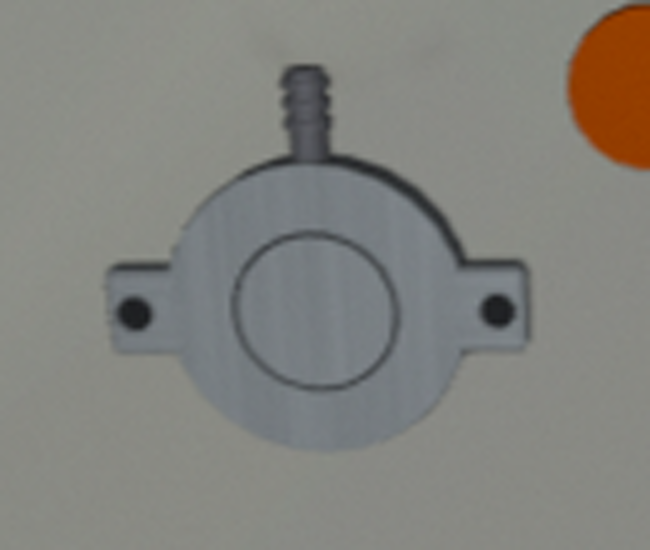

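The base crop shows the ring centre at about (316,311) and the ear holes at (134,313) and (498,311), in crop pixels at 5x from (140,140). My threshold was too high for this image, so I'll redo it.

```bash
cat >> h.py <<'E'
def blob(c,u,v,r,h,t,say=True):
    g=cv2.cvtColor(c["frame"],cv2.COLOR_BGR2GRAY); m=np.zeros_like(g); s=np.s_[max(v-r,0):v+r,max(u-r,0):u+r]; m[s]=(g[s]<t)*255
    m=cv2.morphologyEx(m,cv2.MORPH_CLOSE,np.ones((5,5)))
    k=max(cv2.findContours(m,0,1)[0],key=cv2.contourArea); W=cast(c,k[:,0,:],h)[:,:2].astype(np.float32)
    M=cv2.moments(W.reshape(-1,1,2)); x,y=M["m10"]/M["m00"],M["m01"]/M["m00"]
    if say: print((u,v),"centre",round(x,4),round(y,4),"area diam",2*np.sqrt(cv2.contourArea(W)/np.pi),"enc",cv2.minEnclosingCircle(W))
    return np.array([x,y])
E
python3 - <<'E'
from h import *
np.set_printoptions(precision=4,suppress=True)
c=np.load("w1.npz")
blob(c,305,105,22,.009,108); blob(c,341,184,26,.009,112)
a=blob(c,167,202,7,.018,80); b=blob(c,240,202,7,.018,80)
print("base",(a+b)/2,np.linalg.norm(a-b),"y-axis deg",np.degrees(np.arctan2(*(b-a)[::-1])))
g=cv2.cvtColor(c["frame"],cv2.COLOR_BGR2GRAY)[180:225,180:228].astype(int)
d=cv2.morphologyEx(g.astype('uint8'),cv2.MORPH_BLACKHAT,np.ones((5,5)))
v,u=np.nonzero(d>12); W=cast(c,np.c_[u+180,v+180],.018)[:,:2]
W=W[np.hypot(*(W-(a+b)/2).T)<.03]; A=np.c_[2*W,np.ones(len(W))]; s=np.linalg.lstsq(A,(W**2).sum(1),rcond=None)[0]
print("ring",s[:2],2*np.sqrt(s[2]+s[:2]@s[:2]),len(W))
print(cast(c,(201,160),.01))
E
```

```text
(305, 105) centre 0.4508 0.3466 area diam 0.036950786072252155 enc ((0.45068222284317017, 0.34646084904670715), 0.01935676485300064)
(341, 184) centre 0.5813 0.3531 area diam 0.04994227614775796 enc ((0.581593930721283, 0.35278570652008057), 0.02602890133857727)
(167, 202) centre 0.4966 0.0957 area diam 0.009358708512759313 enc ((0.4966019093990326, 0.09875856339931488), 0.004292946774512529)
(240, 202) centre 0.5415 0.1989 area diam 0.009091472101436007 enc ((0.5421395301818848, 0.19951334595680237), 0.005033500026911497)
base [0.5191 0.1473] 0.11264215597816486 y-axis deg 66.46226411147799
ring [0.5192 0.1474] 0.049941508473634384 184
[[0.4607 0.1734 0.01  ]]
```

Request:
jog_arm(series=[[[-5, 10, 20, 0, 0, 0, 85], [-5, 13, 33, 0, 0, 0, 85], [-5, 13, 33, 0, 0, 0, 85], [-5, 13, 33, 0, 0, 0, 85], [-5, 13, 33, 0, 0, 0, 85], [-5, 13, 33, 0, 0, 0, 85], [-5, 13, 33, 0, 0, 0, 85], [-5, 8, 30, 0, 0, 0, 85], [-2, 4, 17, 0, 0, 0, 85], [0, 0, 5, 0, 0, 0, 85]]])

```text
time_s: 2.2
eef_pos: [0.5765, 0.3555, 0.0477]
eef_rot: [-0.002, 0.205, 0.979, -0.001]
wrist_force: [-0.7, -1.0, 0.1]
opening: 0.995
grasp_force: 0.0
```

```bash
cat > look.py <<'E'
import sys
from bench import ctrl
from h import *
np.set_printoptions(precision=4,suppress=True)
n=sys.argv[1]; c=ctrl.camera("wrist"); np.savez(n+".npz",**c); cv2.imwrite(f"pics/{n}.png",c["frame"])
o=ctrl.get_obs(); Rt=R.from_quat(o["eef_rot"][[1,2,3,0]]).as_matrix(); p=o["eef_pos"]
print("tcp",p,"R",Rt.ravel(),"F",o["wrist_force"],"open",o["opening"]*85.4,"grip",o["grasp_force"],"t",o["time_s"])
def to(w): print("tool shift mm to",w,(Rt.T@(np.asarray(w)-p))*1000)
E
python3 - <<'E'
import sys; sys.argv=["","w2"]
from look import *
u,v=proj(c,(.5813,.3531,.01))[0].astype(int); print(u,v)
g=cv2.cvtColor(c["frame"],cv2.COLOR_BGR2GRAY); print(g[v,u-100:u+100:10])
x=blob(c,u,v,75,.009,112); to([*x,.001])
E
```

```text
tcp [0.577  0.3553 0.0486] R [-0.9159  0.4015 -0.0033  0.4015  0.9159 -0.0012  0.0025 -0.0024 -1.    ] F [ 0.1948 -0.2009 -0.7007] open 85.36235096963291 grip 0.0 t 2.25
274 223
[126 125 126 127 128 128 128  77  31  80  38  82  81  82 126 129 127 125
 127 127]
(np.int64(274), np.int64(223)) centre 0.5811 0.3544 area diam 0.05065296513800464 enc ((0.5811297297477722, 0.3545246720314026), 0.026195447891950607)
tool shift mm to [np.float64(0.5811034168412553), np.float64(0.3544449736341056), 0.001] [-4.2558  0.9437 47.5668]
```

Request:
jog_arm(series=[[[-4, 1, 10, 0, 0, 0, 85], [0, 0, 15, 0, 0, 0, 85], [0, 0, 13, 0, 0, 0, 85], [0, 0, 6, 0, 0, 0, 85], [0, 0, 2, 0, 0, 0, 85], [0, 0, 0, 0, 0, 0, 40], [0, 0, 0, 0, 0, 0, 40], [0, 0, 0, 0, 0, 0, 40], [0, 0, 0, 0, 0, 0, 40], [0, 0, 0, 0, 0, 0, 40]]])

```text
time_s: 3.25
eef_pos: [0.583, 0.3547, 0.005]
eef_rot: [0.0, 0.205, 0.979, 0.0]
wrist_force: [0.2, 1.1, 0.1]
opening: 0.47
grasp_force: 0.0
```

Request:
jog_arm(series=[[[0, 0, 0, 0, 0, 0, 85], [0, 0, 0, 0, 0, 0, 85], [0, 0, 0, 0, 0, 0, 85], [0, 0, 0, 0, 0, 0, 85], [0, 0, 3, 0, 0, 0, 85], [0, 0, 2, 0, 0, 0, 85], [0, 0, 1, 0, 0, 0, 85], [0, 0, 0, 0, 0, 0, 85], [0, 0, 0, 0, 0, 0, 85], [0, 0, 0, 0, 0, 0, 85]]])

```text
time_s: 4.25
eef_pos: [0.5828, 0.3547, -0.0013]
eef_rot: [0.0, 0.205, 0.979, 0.0]
wrist_force: [0.8, -0.1, -0.3]
opening: 0.996
grasp_force: 0.0
```

Run:
```python
import sys; sys.argv=["","w3"]
from look import *
x=blob(c,274,223,90,.009,112); to([*x,.001])
for i in range(8): o=ctrl.get_obs(); print(o["eef_pos"],o["wrist_force"])
```

```text
tcp [ 0.5828  0.3547 -0.0013] R [-0.9156  0.4021  0.0001  0.4021  0.9156  0.0001 -0.0001  0.0001 -1.    ] F [ 0.5314  0.2978 -0.3698] open 84.84306273495649 grip 0.0 t 4.3
(274, 223) centre 0.581 0.3545 area diam 0.05100686963815231 enc ((0.5809302926063538, 0.35448893904685974), 0.026422692462801933)
tool shift mm to [np.float64(0.5810178492447372), np.float64(0.35449352507536186), 0.001] [ 1.5943 -0.874  -2.3263]
[ 0.5828  0.3547 -0.0013] [ 0.5314  0.2978 -0.3698]
[ 0.5828  0.3547 -0.0013] [ 0.5314  0.2978 -0.3698]
[ 0.5828  0.3547 -0.0013] [ 0.5314  0.2978 -0.3698]
[ 0.5828  0.3547 -0.0013] [ 0.5314  0.2978 -0.3698]
[ 0.5828  0.3547 -0.0013] [ 0.5314  0.2978 -0.3698]
[ 0.5828  0.3547 -0.0013] [ 0.5314  0.2978 -0.3698]
[ 0.5828  0.3547 -0.0013] [ 0.5314  0.2978 -0.3698]
[ 0.5828  0.3547 -0.0013] [ 0.5314  0.2978 -0.3698]
```

View pics/w3.png

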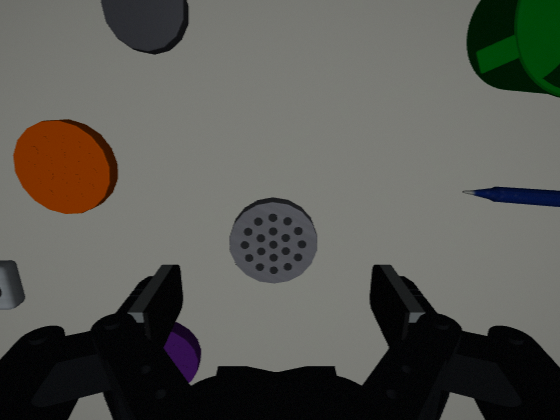

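The wrist picture shows the disc unmoved at (274,240) between the open fingers, whose tips are at about (180,265) and (372,265). The first close passed above it, so I'm closing again lower.

Request:
jog_arm(series=[[[1, -1, 0, 0, 0, 0, 45], [0, 0, 0, 0, 0, 0, 45], [0, 0, 0, 0, 0, 0, 40], [0, 0, 0, 0, 0, 0, 40], [0, 0, 0, 0, 0, 0, 40], [0, 0, 0, 0, 0, 0, 40], [0, 0, 0, 0, 0, 0, 40], [0, 0, 0, 0, 0, 0, 40], [0, 0, 0, 0, 0, 0, 40], [0, 0, 0, 0, 0, 0, 40]]])

```text
time_s: 5.3
eef_pos: [0.5815, 0.3541, -0.0014]
eef_rot: [0.0, 0.205, 0.979, -0.0]
wrist_force: [-0.3, 0.5, 0.0]
opening: 0.47
grasp_force: 0.0
```

Run:
```python
import sys; sys.argv=["","w4"]
from look import *
P=(cloud(c)-p)@Rt*1000
for v in (230,240,250,260,270): print(v,[P[v,u].round(0).tolist() for u in range(205,350,12)])
```

```text
tcp [ 0.5814  0.3541 -0.0014] R [-0.9156  0.4021  0.      0.4021  0.9156  0.      0.      0.     -1.    ] F [-0.2109  0.5954 -0.3783] open 40.0994868932473 grip 0.0 t 5.35
230 [[6.0, -41.0, -2.0], [5.0, -34.0, -2.0], [6.0, -27.0, -3.0], [9.0, -19.0, -12.0], [9.0, -12.0, -11.0], [9.0, -5.0, -12.0], [10.0, 1.0, -14.0], [10.0, 8.0, -13.0], [10.0, 15.0, -13.0], [10.0, 21.0, -13.0], [5.0, 30.0, -1.0], [6.0, 36.0, -3.0], [6.0, 43.0, -3.0]]
240 [[-1.0, -41.0, -1.0], [-1.0, -34.0, -2.0], [-1.0, -27.0, -2.0], [4.0, -19.0, -12.0], [nan, nan, nan], [3.0, -5.0, -12.0], [4.0, 1.0, -13.0], [3.0, 8.0, -12.0], [nan, nan, nan], [3.0, 22.0, -11.0], [-1.0, 30.0, -2.0], [-1.0, 37.0, -2.0], [-0.0, 44.0, -3.0]]
250 [[-7.0, -42.0, -2.0], [-7.0, -34.0, -2.0], [-7.0, -27.0, -2.0], [-2.0, -19.0, -13.0], [-3.0, -12.0, -12.0], [-2.0, -5.0, -13.0], [-3.0, 1.0, -12.0], [-2.0, 8.0, -12.0], [-3.0, 15.0, -12.0], [-3.0, 22.0, -12.0], [-8.0, 30.0, -1.0], [-7.0, 37.0, -2.0], [-7.0, 45.0, -2.0]]
260 [[-14.0, -42.0, -2.0], [10.0, -25.0, -50.0], [10.0, -20.0, -50.0], [-9.0, -19.0, -12.0], [-9.0, -12.0, -12.0], [-9.0, -5.0, -12.0], [-8.0, 1.0, -13.0], [-9.0, 8.0, -12.0], [-9.0, 15.0, -13.0], [-8.0, 22.0, -13.0], [10.0, 23.0, -50.0], [-14.0, 38.0, -2.0], [-14.0, 45.0, -2.0]]
270 [[7.0, -30.0, -52.0], [11.0, -23.0, -60.0], [8.0, -19.0, -55.0], [-21.0, -21.0, -2.0], [-15.0, -12.0, -13.0], [-15.0, -6.0, -12.0], [-15.0, 1.0, -12.0], [-15.0, 8.0, -12.0], [-15.0, 15.0, -13.0], [-20.0, 23.0, -3.0], [11.0, 21.0, -60.0], [10.0, 26.0, -59.0], [6.0, 33.0, -51.0]]
```

View pics/w4.png

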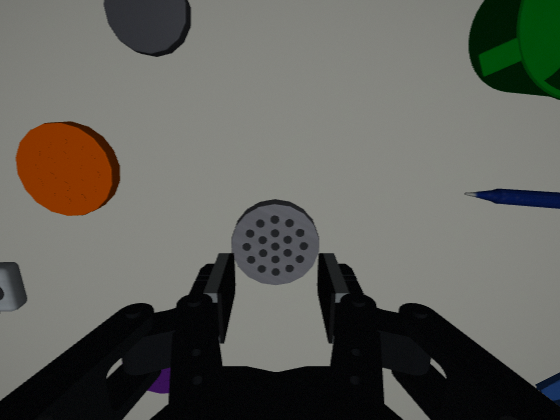

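The wrist picture shows the closed fingers ending at about (225,255) and (328,255), short of the disc at (275,243). They look well above the desk, so I'll check their real height in the scene camera.

Run:
```python
from bench import ctrl
from h import *
np.set_printoptions(precision=3,suppress=True)
c=ctrl.camera("scene"); np.savez("s2.npz",**c); f=c["frame"]; P=cloud(c); print(proj(c,(.5815,.3541,0)),proj(c,(.5815,.3541,.04)),proj(c,(.5815,.3541,.08)))
cv2.imwrite("pics/s2.png",cv2.resize(f[90:190,190:320],None,fx=6,fy=6,interpolation=cv2.INTER_CUBIC))
w=np.load("w4.npz"); Pw=cloud(w); g=cv2.cvtColor(w["frame"],cv2.COLOR_BGR2GRAY)
m=(g<60)&(np.hypot(Pw[...,0]-.5815,Pw[...,1]-.354)<.06)&(Pw[...,2]>.015); print("lowest finger z",np.nanpercentile(Pw[m][:,2],[0,1,5,25,75]))
```

```text
[[251.533 160.424]] [[251.246 150.582]] [[250.951 140.445]]
lowest finger z [0.037 0.048 0.065 0.094 0.118]
```

View pics/s2.png

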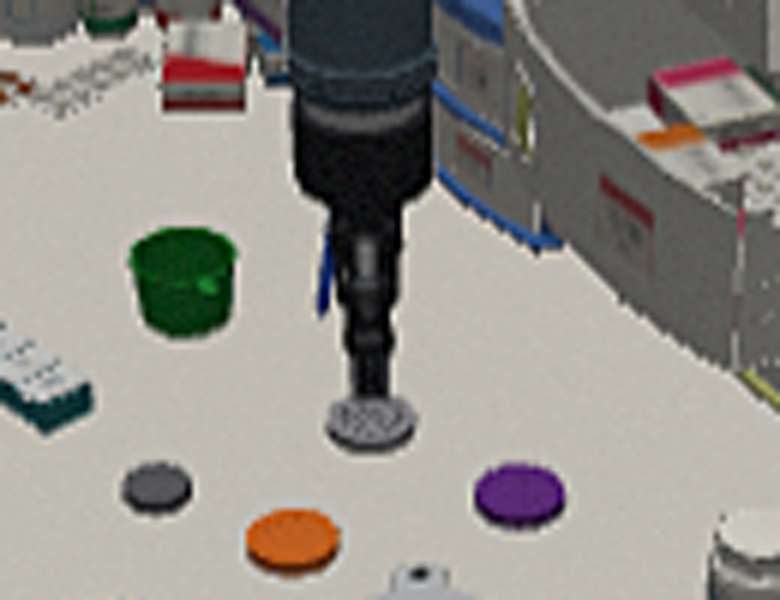

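The scene crop shows the near fingertip ending at crop (370,398), above the disc. So the fingers end well behind the reported TCP, and I'll work out that offset from both views.

Run:
```python
from h import *
c=np.load("s2.npz"); w=np.load("w4.npz"); t=np.array([.5815,.3541])
for y in (-20,-25,-30):
    q=t+y/1000*np.array([.4021,.9156]); print(y,[(h,proj(c,(*q,h/1000))[0].round(1).tolist()) for h in (0,10,20,30,40)])
# wrist: pad inner-edge pixel (235,255),(318,255): width 40.1 -> depth along axis
for x in (0,5,11): 
  q=t+x/1000*np.array([-.9156,.4021]); 
  for y in (-20,20): print(x,y,[(h,proj(w,(*(q+y/1000*np.array([.4021,.9156])),h/1000))[0].round(1).tolist()) for h in (0,20,30,40)])
```

```text
-20 [(0, [251.6, 163.8]), (10, [251.5, 161.4]), (20, [251.4, 158.9]), (30, [251.4, 156.5]), (40, [251.3, 154.0])]
-25 [(0, [251.6, 164.7]), (10, [251.5, 162.3]), (20, [251.4, 159.8]), (30, [251.4, 157.3]), (40, [251.3, 154.8])]
-30 [(0, [251.6, 165.6]), (10, [251.5, 163.1]), (20, [251.5, 160.7]), (30, [251.4, 158.2]), (40, [251.3, 155.7])]
0 -20 [(0, [240.9, 238.5]), (20, [237.0, 253.2]), (30, [234.7, 261.8]), (40, [232.2, 271.5])]
0 20 [(0, [308.4, 238.4]), (20, [311.9, 253.1]), (30, [314.0, 261.8]), (40, [316.3, 271.5])]
5 -20 [(0, [240.6, 230.6]), (20, [236.7, 244.6]), (30, [234.4, 252.8]), (40, [231.8, 262.0])]
5 20 [(0, [308.6, 230.6]), (20, [312.2, 244.5]), (30, [314.3, 252.7]), (40, [316.7, 262.0])]
11 -20 [(0, [240.2, 221.0]), (20, [236.2, 234.0]), (30, [233.9, 241.7]), (40, [231.2, 250.3])]
11 20 [(0, [308.9, 221.0]), (20, [312.6, 234.0]), (30, [314.7, 241.7]), (40, [317.2, 250.3])]
```

Both views put the fingertips about 36–40 mm behind the reported TCP, so I'll go by that measured offset. Next I open and go down 30 mm.

Request:
jog_arm(series=[[[0, 0, 0, 0, 0, 0, 68], [0, 0, 0, 0, 0, 0, 68], [0, 0, 0, 0, 0, 0, 68], [0, 0, 0, 0, 0, 0, 68], [0, 0, 8, 0, 0, 0, 68], [0, 0, 10, 0, 0, 0, 68], [0, 0, 8, 0, 0, 0, 68], [0, 0, 4, 0, 0, 0, 68], [0, 0, 0, 0, 0, 0, 68], [0, 0, 0, 0, 0, 0, 68]]])

```text
time_s: 6.4
eef_pos: [0.5814, 0.3541, -0.0316]
eef_rot: [-0.0, 0.205, 0.979, -0.0]
wrist_force: [-0.8, -0.4, -0.3]
opening: 0.796
grasp_force: 0.0
```

Run:
```python
import sys; sys.argv=["","w5"]
from look import *
P=cloud(c); g=cv2.cvtColor(c["frame"],cv2.COLOR_BGR2GRAY)
x=blob(c,274,235,90,.009,100); to([*x,.001])
m=(g<60)&(np.hypot(P[...,0]-.5815,P[...,1]-.354)<.07)&(P[...,2]>.013); print("finger z",np.nanpercentile(P[m][:,2],[0,1,5,25,75]))
print(np.nanmedian(P[:200,200:400,2]))
cv2.imwrite("pics/w5.png",c["frame"][100:420])
```

```text
tcp [ 0.5817  0.3542 -0.0312] R [-0.9156  0.4021  0.0004  0.4021  0.9156  0.0001 -0.0003  0.0003 -1.    ] F [-0.4375  0.4088  0.8692] open 67.942316667834 grip 0.0 t 6.45
(274, 235) centre 0.5809 0.3545 area diam 0.05096889212640531 enc ((0.5807912349700928, 0.3545823097229004), 0.026634959504008293)
tool shift mm to [np.float64(0.5808595236175979), np.float64(0.35452522322510416), 0.001] [  0.9161  -0.0356 -32.1886]
finger z [0.0131 0.0209 0.0357 0.0669 0.0887]
0.0005345518710589553
```

View pics/w5.png

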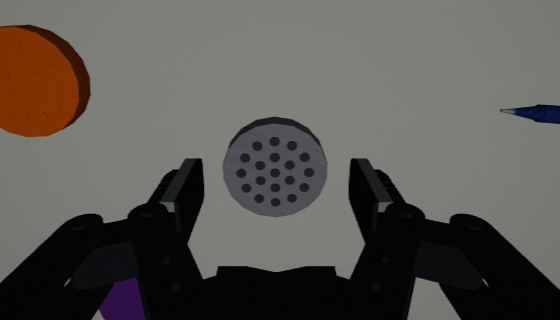

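The wrist crop shows the open fingers on either side of the perforated disc at (275,170), still a bit high, with the disc centred between them. Going down 5 mm and closing.

Request:
jog_arm(series=[[[1, 0, 3, 0, 0, 0, 68], [0, 0, 2, 0, 0, 0, 68], [0, 0, 0, 0, 0, 0, 46], [0, 0, 0, 0, 0, 0, 46], [0, 0, 0, 0, 0, 0, 42], [0, 0, 0, 0, 0, 0, 42], [0, 0, 0, 0, 0, 0, 42], [0, 0, 0, 0, 0, 0, 42], [0, 0, 0, 0, 0, 0, 42], [0, 0, 0, 0, 0, 0, 42]]])

```text
time_s: 7.45
eef_pos: [0.5808, 0.3547, -0.0359]
eef_rot: [0.0, 0.205, 0.979, 0.0]
wrist_force: [-0.5, -0.3, 5.3]
opening: 0.55
grasp_force: 62.0
```

Request:
jog_arm(series=[[[0, 0, -12, 0, 0, 0, 42], [0, 0, -25, 0, 0, 0, 42], [-3, -20, -23, 0, 0, 0, 42], [-4, -35, -5, 0, 0, 0, 42], [-4, -35, 0, 0, 0, 0, 42], [-4, -35, 0, 0, 0, 0, 42], [-4, -35, 0, 0, 0, 0, 42], [-4, -30, 0, 0, 0, 0, 42], [-3, -18, 0, 0, 0, 0, 42], [-1, -7, 0, 0, 0, 0, 42]]])

```text
time_s: 8.45
eef_pos: [0.5183, 0.1452, 0.0288]
eef_rot: [-0.0, 0.206, 0.978, -0.0]
wrist_force: [0.5, 0.0, -0.9]
opening: 0.552
grasp_force: 61.8
```

Run:
```python
import sys; sys.argv=["","w6"]
from look import *
g=cv2.cvtColor(c["frame"],cv2.COLOR_BGR2GRAY); zd=p[2]+.0359+.010
print("expected",proj(c,(p[0],p[1],zd))); u,v=proj(c,(p[0],p[1],zd))[0].astype(int)
print(g[v-60:v+61:8,u])
pts=[proj(c,(*q,.018))[0].round(1) for q in [(.4966,.0957),(.5415,.1989)]]; print(pts)
hs=[blob(c,int(q[0]),int(q[1]),14,.018,75) for q in pts]; b=sum(hs)/2; d=hs[1]-hs[0]
print("base",b,np.linalg.norm(d),np.degrees(np.arctan2(d[1],d[0]))); to([*b,-.0169])
P=cloud(c); D=P[v-40:v+41,u-40:u+41].reshape(-1,3); print(np.nanmedian(D[:,2]),zd)
k=np.abs(D[:,2]-zd)<.004; print("disc pts ctr",D[k].mean(0),np.ptp(D[k][:,:2],axis=0),k.sum())
```

```text
tcp [0.5185 0.1452 0.0288] R [-0.9149  0.4036 -0.0002  0.4036  0.9149 -0.0004 -0.     -0.0004 -1.    ] F [ 0.0453 -0.5235 -0.6764] open 46.68279154554871 grip 61.77088737487793 t 8.5
expected [[274.2869 276.3867]]
[135  31  93  96  34  91  35  93  36  89  37  92  35  92 141 143]
[array([188.7, 230.9]), array([367.8, 230. ])]
(188, 230) centre 0.4962 0.0967 area diam 0.010283821012686524 enc ((0.49639245867729187, 0.09748759865760803), 0.005361355375498533)
(367, 230) centre 0.541 0.1999 area diam 0.010234328060488842 enc ((0.5408858060836792, 0.19988474249839783), 0.00554629135876894)
base [0.5186 0.1483] 0.11251895319701673 66.54034602358921
tool shift mm to [np.float64(0.5185538234252426), np.float64(0.14831463504202091), -0.0169] [ 1.1949  2.8829 45.7217]
0.07547463060953076 0.07472296588484488
disc pts ctr [0.5181 0.1454 0.0755] [0.0498 0.0469] 6391
```

Request:
jog_arm(series=[[[0, 2, 10, 0, 0, 0, 42], [0, 0, 15, 0, 0, 0, 42], [0, 0, 12, 0, 0, 0, 42], [0, 0, 6, 0, 0, 0, 42], [0, 0, 1, 0, 0, 0, 42], [0, 0, 1, 0, 0, 0, 42], [0, 0, 0, 0, 0, 0, 42], [0, 0, 0, 0, 0, 0, 42], [0, 0, 0, 0, 0, 0, 42], [0, 0, 0, 0, 0, 0, 42]]])

```text
time_s: 9.5
eef_pos: [0.5199, 0.1486, -0.016]
eef_rot: [0.0, 0.205, 0.979, 0.0]
wrist_force: [0.4, -0.2, -0.6]
opening: 0.549
grasp_force: 61.8
```

Request:
jog_arm(series=[[[0, 0, 1, 0, 0, 0, 42], [0, 0, 0.5, 0, 0, 0, 42], [0, 0, 0, 0, 0, 0, 68], [0, 0, 0, 0, 0, 0, 68], [0, 0, 0, 0, 0, 0, 68], [0, 0, 0, 0, 0, 0, 68], [0, 0, -5, 0, 0, 0, 68], [0, 0, -15, 0, 0, 0, 68], [0, 0, -25, 0, 0, 0, 68], [0, 0, -20, 0, 0, 0, 68]]])

```text
time_s: 10.5
eef_pos: [0.5202, 0.1487, 0.0493]
eef_rot: [0.001, 0.205, 0.979, 0.0]
wrist_force: [-0.2, -0.5, 0.8]
opening: 0.798
grasp_force: 0.0
```

Run:
```python
import sys; sys.argv=["","w7"]
from look import *
pts=[proj(c,(*q,.018))[0] for q in [(.4962,.0967),(.541,.1999)]]
hs=[blob(c,int(q[0]),int(q[1]),14,.018,75) for q in pts]; b=sum(hs)/2; print("base",b)
u,v=proj(c,(*b,.028))[0].astype(int); P=cloud(c); g=cv2.cvtColor(c["frame"],cv2.COLOR_BGR2GRAY)
print(g[v,u-70:u+70:6]); blob(c,u,v,60,.027,110); print(np.nanmedian(P[v-15:v+15,u-15:u+15,2]))
to([.4508,.3468,-.02])
```

```text
tcp [0.5228 0.149  0.0528] R [-0.9157  0.4019  0.0068  0.4019  0.9157  0.0004 -0.0061  0.0031 -1.    ] F [1.8696 0.5975 1.6829] open 67.87173575395909 grip 0.0 t 10.55
(191, 218) centre 0.4966 0.0965 area diam 0.01033171609453553 enc ((0.49686211347579956, 0.09674392640590668), 0.005461079999804497)
(355, 217) centre 0.5415 0.2002 area diam 0.010227240221093456 enc ((0.5415960550308228, 0.20028337836265564), 0.005405042320489883)
base [0.519  0.1483]
[122 121 119 124 124 125  85  87  83  83  36  84  77  86  36  87  69  87
  86 126 129 125 126 126]
(np.int64(273), np.int64(223)) centre 0.5191 0.149 area diam 0.053139222687595404 enc ((0.5191746354103088, 0.14900310337543488), 0.02809193544089794)
0.028728007542835873
tool shift mm to [0.4508, 0.3468, -0.02] [145.8413 152.019   72.3686]
```

Placed: the disc top reads 28.7 mm and it is within 1 mm of the base centre. Now the small disc.

Request:
jog_arm(series=[[[8, 8, 0, 0, 0, 0, 60], [18, 20, 0, 0, 0, 0, 60], [23, 25, 0, 0, 0, 0, 60], [23, 25, 0, 0, 0, 0, 60], [23, 25, 5, 0, 0, 0, 60], [23, 25, 10, 0, 0, 0, 60], [17, 18, 12, 0, 0, 0, 60], [7, 7, 12, 0, 0, 0, 60], [1, 1, 6, 0, 0, 0, 60], [0, 0, 0, 0, 0, 0, 60]]])

```text
time_s: 11.55
eef_pos: [0.4494, 0.3461, 0.0005]
eef_rot: [-0.001, 0.205, 0.979, -0.001]
wrist_force: [0.6, -0.9, 0.7]
opening: 0.702
grasp_force: 0.0
```

Run:
```python
import sys; sys.argv=["","w8"]
from look import *
u,v=proj(c,(.4508,.3468,.01))[0].astype(int); print(u,v)
g=cv2.cvtColor(c["frame"],cv2.COLOR_BGR2GRAY); print(g[v,u-70:u+70:7])
x=blob(c,u,v,55,.009,100); to([*x,-.0355])
```

```text
tcp [0.4504 0.3461 0.0014] R [-0.9154  0.4026 -0.0013  0.4026  0.9154 -0.001   0.0008 -0.0015 -1.    ] F [ 0.4803 -1.2969  0.2986] open 60.197146250407776 grip 0.0 t 11.6
276 245
[131 130 130 131 131 129  49  48  49  49  50  51  51  50  50 130 131 130
 130 130]
(np.int64(276), np.int64(245)) centre 0.4494 0.3477 area diam 0.03865735095625483 enc ((0.4492960572242737, 0.34747907519340515), 0.02044118009507656)
tool shift mm to [np.float64(0.4493583408945992), np.float64(0.3477088760568726), -0.0355] [ 1.5423  1.1297 36.8869]
```

Request:
jog_arm(series=[[[1, 1, 10, 0, 0, 0, 60], [0, 0, 12, 0, 0, 0, 60], [0, 0, 8, 0, 0, 0, 60], [0, 0, 4, 0, 0, 0, 60], [0, 0, 0, 0, 0, 0, 60], [0, 0, 0, 0, 0, 0, 34], [0, 0, 0, 0, 0, 0, 32], [0, 0, 0, 0, 0, 0, 32], [0, 0, 0, 0, 0, 0, 32], [0, 0, 0, 0, 0, 0, 32]]])

```text
time_s: 12.6
eef_pos: [0.4506, 0.3487, -0.031]
eef_rot: [0.0, 0.205, 0.979, 0.0]
wrist_force: [-2.1, -0.4, 6.0]
opening: 0.395
grasp_force: 59.3
```

Request:
jog_arm(series=[[[0, 0, -12, 0, 0, 0, 32], [0, 0, -25, 0, 0, 0, 32], [-12, -13, -23, 0, 0, 0, 32], [-23, -25, -5, 0, 0, 0, 32], [-25, -27, 0, 0, 0, 0, 32], [-25, -27, 0, 0, 0, 0, 32], [-25, -27, 0, 0, 0, 0, 32], [-20, -22, 0, 0, 0, 0, 32], [-10, -11, 0, 0, 0, 0, 32], [-3, -4, 0, 0, 0, 0, 32]]])

```text
time_s: 13.6
eef_pos: [0.519, 0.1471, 0.0336]
eef_rot: [0.0, 0.206, 0.978, 0.0]
wrist_force: [-0.8, 0.4, -0.0]
opening: 0.402
grasp_force: 59.7
```

```bash
cat > meas.py <<'E'
pts=[proj(c,(*q,.018))[0] for q in [(.4966,.0965),(.5415,.2002)]]
hs=[blob(c,int(q[0]),int(q[1]),14,.018,75) for q in pts]; b=sum(hs)/2; d=hs[1]-hs[0]; print("base",b,np.linalg.norm(d),np.degrees(np.arctan2(d[1],d[0])))
P=cloud(c)
E
python3 - <<'E'
import sys; sys.argv=["","w9"]
from look import *
exec(open("meas.py").read())
zd=p[2]+.031+.01; u,v=proj(c,(p[0],p[1],zd))[0].astype(int); D=P[v-48:v+49,u-60:u+61].reshape(-1,3)
g=cv2.cvtColor(c["frame"],cv2.COLOR_BGR2GRAY); print(u,v,np.nanmedian(P[v-10:v+10,u-10:u+10,2]),zd); G=g[v-48:v+49,u-60:u+61].ravel()
k=(np.abs(D[:,2]-zd)<.004); x=(D[k].min(0)+D[k].max(0))/2; print("disc ctr",D[k].mean(0),x,np.ptp(D[k][:,:2],axis=0),k.sum())
print(g[v,u-60:u+61:6],g[v-54:v+55:6,u])
print("shift",Rt.T@(np.array([*b,0])-[*D[k].mean(0)[:2],0])*1000)
E
```

```text
tcp [0.5187 0.1474 0.0334] R [-0.915   0.4033  0.0004  0.4033  0.915   0.0001 -0.0003  0.0002 -1.    ] F [ 1.2052 -1.2808 -0.2168] open 34.044241851602266 grip 59.705554246902466 t 13.65
(188, 227) centre 0.4963 0.0968 area diam 0.010273811881498417 enc ((0.4950442314147949, 0.09946886450052261), 0.004389203153550625)
(364, 226) centre 0.5409 0.2 area diam 0.010212662258234988 enc ((0.5410144329071045, 0.19999635219573975), 0.005525318440049887)
base [0.5186 0.1484] 0.11250093921388434 66.6236924354626
274 269 0.07529508827620467 0.07444314721075522
disc ctr [0.5178 0.1482 0.0752] [0.519  0.1488 0.0744] [0.0377 0.0485] 4537
[ 4 32 35 10  5 57 56 56 56 55 57 56 58 57 57 56 56  3 37 35  4] [ 96  93  93  20  58  59  59  57  57  57  56  57  56  54  55  62 145 144
 144]
shift [-0.6026  0.4951  0.0003]
```

Request:
jog_arm(series=[[[0, 0.5, 8, 0, 0, 0, 32], [0, 0, 12, 0, 0, 0, 32], [0, 0, 9, 0, 0, 0, 32], [0, 0, 4, 0, 0, 0, 32], [0, 0, 1, 0, 0, 0, 32], [0, 0, 1, 0, 0, 0, 32], [0, 0, 0, 0, 0, 0, 32], [0, 0, 0, 0, 0, 0, 32], [0, 0, 0, 0, 0, 0, 32], [0, 0, 0, 0, 0, 0, 32]]])

```text
time_s: 14.65
eef_pos: [0.5187, 0.1485, -0.0017]
eef_rot: [0.0, 0.205, 0.979, 0.0]
wrist_force: [0.1, 0.3, -1.1]
opening: 0.394
grasp_force: 59.7
```

Request:
jog_arm(series=[[[0, 0, 0.5, 0, 0, 0, 32], [0, 0, 0, 0, 0, 0, 60], [0, 0, 0, 0, 0, 0, 60], [0, 0, 0, 0, 0, 0, 60], [0, 0, 0, 0, 0, 0, 60], [0, 0, -5, 0, 0, 0, 60], [0, 0, -15, 0, 0, 0, 60], [0, 0, -25, 0, 0, 0, 60], [0, 0, -25, 0, 0, 0, 70], [0, 0, -10, 0, 0, 0, 85]]])

```text
time_s: 15.65
eef_pos: [0.5207, 0.1488, 0.0814]
eef_rot: [0.003, 0.205, 0.979, 0.001]
wrist_force: [0.2, -0.2, 0.6]
opening: 0.963
grasp_force: 0.0
```

Run:
```python
import sys; sys.argv=["","w10"]
from look import *
exec(open("meas.py").read())
u,v=proj(c,(*b,.038))[0].astype(int); g=cv2.cvtColor(c["frame"],cv2.COLOR_BGR2GRAY)
print(g[v,u-60:u+60:5],np.nanmedian(P[v-8:v+8,u-8:u+8,2]))
blob(c,u,v,45,.037,68); blob(c,u,v,50,.03,100)
```

```text
tcp [0.5211 0.1488 0.0818] R [-0.9156  0.4019  0.0063  0.402   0.9157  0.0004 -0.0056  0.0029 -1.    ] F [1.0154 1.0675 1.4964] open 84.60409972992778 grip 0.0 t 15.7
(201, 204) centre 0.4963 0.0968 area diam 0.010209790063031774 enc ((0.49651095271110535, 0.09786735475063324), 0.005468216724693775)
(345, 203) centre 0.5411 0.2001 area diam 0.010212235184803934 enc ((0.5410974025726318, 0.2001352608203888), 0.005559943150728941)
base [0.5187 0.1485] 0.11254681590156665 66.57058442552781
[116 115 118 122 118 122  75  62  50  50  51  51  52  52  53  53  52  53
  82 109 123 124 119 119] 0.038721685783538004
(np.int64(273), np.int64(211)) centre 0.5147 0.1499 area diam 0.04217576121479613 enc ((0.5141332745552063, 0.15027756989002228), 0.02448132261633873)
(np.int64(273), np.int64(211)) centre 0.5179 0.1494 area diam 0.05174860884627805 enc ((0.5180498957633972, 0.1500573456287384), 0.02737841010093689)
```

Run:
```python
from h import *
c=np.load("w10.npz"); P=cloud(c)[160:260,215:330].reshape(-1,3); np.set_printoptions(precision=4,suppress=True)
for lo,hi in ((.035,.042),(.025,.032)):
    D=P[(P[:,2]>lo)&(P[:,2]<hi)]; print(lo,len(D),cv2.minEnclosingCircle(D[:,:2].astype(np.float32)),D.mean(0))
s=np.load("scene0.npz"); Q=cloud(s)  # row cups & cover tops
```

```text
0.035 2034 ((0.5188359618186951, 0.14906762540340424), 0.01901767961680889) [0.5181 0.1492 0.0386]
0.025 1180 ((0.5209986567497253, 0.14838853478431702), 0.025261290371418) [0.5183 0.1505 0.0287]
```

The stack measures well: the small disc's centre is within 1 mm of the base centre and its top is at 38.6 mm. Now over the cups to the cover.

Request:
jog_arm(series=[[[0, 0, -20, 0, 0, 0, 85], [-4, -12, -20, 0, 0, 0, 85], [-11, -33, -10, 0, 0, 0, 85], [-14, -44, 0, 0, 0, 0, 85], [-14, -44, 0, 0, 0, 0, 85], [-14, -44, 0, 0, 0, 0, 85], [-14, -44, 0, 0, 0, 0, 85], [-14, -44, 0, 0, 0, 0, 85], [-14, -44, 0, 0, 0, 0, 85], [-14, -44, 0, 0, 0, 0, 85]]])

```text
time_s: 16.7
eef_pos: [0.4792, -0.2216, 0.1271]
eef_rot: [-0.0, 0.206, 0.979, 0.0]
wrist_force: [0.8, 0.5, 0.3]
opening: 0.994
grasp_force: 0.0
```

Request:
jog_arm(series=[[[-12, -38, 0, 0, 0, 0, 85], [-9, -27, 0, 0, 0, 0, 85], [-4, -12, 0, 0, 0, 0, 85], [0, 0, 0, 0, 0, 0, 85], [0, 0, 0, 0, 0, 0, 85], [0, 0, 0, 0, 0, 0, 85], [0, 0, 0, 0, 0, 0, 85], [0, 0, 0, 0, 0, 0, 85], [0, 0, 0, 0, 0, 0, 85], [0, 0, 0, 0, 0, 0, 85]]])

```text
time_s: 17.7
eef_pos: [0.4721, -0.3003, 0.1277]
eef_rot: [0.0, 0.205, 0.979, -0.0]
wrist_force: [-1.1, 0.8, 0.8]
opening: 0.995
grasp_force: 0.0
```

Run:
```python
import sys; sys.argv=["","w11"]
from look import *
print(proj(c,(.475,-.305,.054)),proj(c,(.475,-.305,.03)))
cv2.imwrite("pics/w11.png",c["frame"])
```

```text
tcp [ 0.472  -0.3005  0.1277] R [-0.9157  0.4019  0.0001  0.4019  0.9157 -0.0001 -0.0001 -0.     -1.    ] F [-0.2846  0.6213  0.3095] open 85.08575574608372 grip 0.0 t 17.75
[[271.2035 207.4175]] [[271.5864 199.2511]]
```

View pics/w11.png

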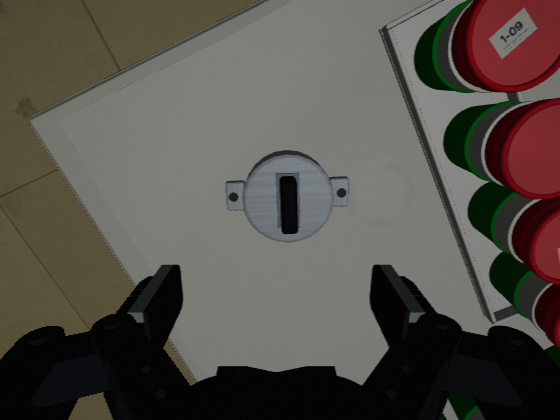

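The wrist picture shows the cover with its bar at (288,204) and ear holes at (235,197) and (341,192), turned slightly from the tool's y.

```bash
cat > cov.py <<'E'
import sys; sys.argv=["",sys.argv[1]]
from look import *
g=cv2.cvtColor(c["frame"],cv2.COLOR_BGR2GRAY); P=cloud(c)
def cover(pe,h):  # approx ear hole pixels, ear top height
    e=[blob(c,*q,9,h,75) for q in pe]; d=e[1]-e[0]; return (e[0]+e[1])/2,d
def bar(c,ctr,h,r=.05):
    m=(np.abs(P[...,2]-h)<.006)&(g<60)&(np.hypot(P[...,0]-ctr[0],P[...,1]-ctr[1])<r); m=m.astype('uint8')
    k=max(cv2.findContours(m,0,1)[0],key=cv2.contourArea); W=cast(c,k[:,0,:],h)[:,:2].astype(np.float32)
    return cv2.minAreaRect(W*1000), np.nanmedian(P[m>0][:,2])
E
python3 - w11b <<'E'
from cov import *
x,d=cover([(235,197),(341,192)],.010); print("ears ctr",x,np.linalg.norm(d),"y deg",np.degrees(np.arctan2(d[1],d[0])))
print("tool y deg",np.degrees(np.arctan2(Rt[1,1],Rt[0,1]))); print(bar(c,x,.054))
print("top z",np.nanmedian(P[185:220,255:270,2])); to([*x,0])
E
```

```text
tcp [ 0.472  -0.3005  0.1276] R [-0.9157  0.402   0.0001  0.402   0.9157 -0.0001 -0.0001 -0.     -1.    ] F [-0.2261  0.3015  0.3826] open 85.05274717288526 grip 0.0 t 17.8
(235, 197) centre 0.4632 -0.3401 area diam 0.008089792209177696 enc ((0.46395233273506165, -0.3390090763568878), 0.004055062308907509)
(341, 192) centre 0.5004 -0.2448 area diam 0.00803737557817476 enc ((0.5004521608352661, -0.24495762586593628), 0.004658682271838188)
ears ctr [ 0.4818 -0.2924] 0.10225770753601272 y deg 68.69711130776325
tool y deg 66.29834372649097
(((480.111328125, -292.1416015625), (13.834646224975586, 46.33989334106445), 69.13616180419922), np.float64(0.054416318473930164))
top z 0.030684792981178766
tool shift mm to [np.float64(0.48181501093692203), np.float64(-0.29244362328153395), 0] [ -5.7066  11.3491 127.6316]
```

Request:
jog_arm(series=[[[-2, 5, 5, 0, 0, -0.022, 85], [-3, 6, 15, 0, 0, -0.022, 85], [0, 0, 20, 0, 0, 0, 85], [0, 0, 20, 0, 0, 0, 85], [0, 0, 20, 0, 0, 0, 85], [0, 0, 20, 0, 0, 0, 85], [0, 0, 12, 0, 0, 0, 85], [0, 0, 8, 0, 0, 0, 85], [0, 0, 0, 0, 0, 0, 85], [0, 0, 0, 0, 0, 0, 85]]])

```text
time_s: 18.8
eef_pos: [0.4812, -0.2927, 0.008]
eef_rot: [0.0, 0.184, 0.983, -0.0]
wrist_force: [0.4, 0.7, 0.4]
opening: 0.995
grasp_force: 0.0
```

```bash
python3 - w12 <<'E'
from cov import *
print(bar(c,(.481,-.2923),.054)); print("tool y deg",np.degrees(np.arctan2(Rt[1,1],Rt[0,1])))
to([.481,-.2923,0.002])
E
```

```text
tcp [ 0.4815 -0.293   0.0084] R [-0.9324  0.3613  0.0011  0.3613  0.9324 -0.0011 -0.0014 -0.0006 -1.    ] F [ 0.1907 -0.3233 -0.333 ] open 84.68571343379013 grip 0.0 t 18.85
(((479.66021728515625, -291.60211181640625), (13.681174278259277, 46.86215591430664), 69.5398178100586), np.float64(0.05439835513566152))
tool y deg 68.8186706300022
tool shift mm to [0.481, -0.2923, 0.002] [0.6929 0.4683 6.3862]
```

Request:
jog_arm(series=[[[1, 1, 4, 0, 0, 0, 85], [0, 0, 2, 0, 0, 0, 70], [0, 0, 0, 0, 0, 0, 40], [0, 0, 0, 0, 0, 0, 20], [0, 0, 0, 0, 0, 0, 5], [0, 0, 0, 0, 0, 0, 5], [0, 0, 0, 0, 0, 0, 5], [0, 0, 0, 0, 0, 0, 5], [0, 0, 0, 0, 0, 0, 5], [0, 0, 0, 0, 0, 0, 5]]])

```text
time_s: 19.85
eef_pos: [0.4806, -0.2915, 0.002]
eef_rot: [0.0, 0.184, 0.983, -0.0]
wrist_force: [-0.7, -0.1, 5.1]
opening: 0.148
grasp_force: 60.3
```

Request:
jog_arm(series=[[[0, 0, -3, 0, 0, 0, 5], [0, 0, -8, 0, 0, 0, 5], [0, 0, -14, 0, 0, 0, 5], [0, 0, -20, 0, 0, 0, 5], [0, 0, -25, 0, 0, 0, 5], [0, 0, -25, 0, 0, 0, 5], [0, 0, -22, 0, 0, 0, 5], [0, 0, -14, 0, 0, 0, 5], [0, 0, -7, 0, 0, 0, 5], [0, 0, -2, 0, 0, 0, 5]]])

```text
time_s: 20.85
eef_pos: [0.4804, -0.2913, 0.1423]
eef_rot: [0.0, 0.184, 0.983, -0.0]
wrist_force: [-0.6, -0.6, -2.6]
opening: 0.143
grasp_force: 59.4
```

```bash
python3 - w13 <<'E'
from cov import *
# held: rim rises with TCP
h=p[2]-.002+.010
a=[proj(c,(*(p[:2]+s*.051*Rt[:2,1]),h))[0].astype(int) for s in (-1,1)]; print(a,h)
x,d=cover(a,h); print("ears ctr",x,np.linalg.norm(d),"y deg",np.degrees(np.arctan2(d[1],d[0])),"tool y",np.degrees(np.arctan2(Rt[1,1],Rt[0,1])))
for q in a: print("ear z",np.nanmedian(P[q[1]-4:q[1]+4,q[0]-9:q[0]+9,2]),h)
print("cover offset in tool mm",Rt[:2,:2].T@(x-p[:2])*1000)
E
```

```text
tcp [ 0.4802 -0.2911  0.1417] R [-0.9324  0.3614  0.      0.3614  0.9324 -0.     -0.      0.     -1.    ] F [ 0.2249 -0.6382 -3.1944] open 12.339507497576752 grip 59.41198289394379 t 20.9
[array([186, 241]), array([363, 241])] 0.1497333712874045
(np.int64(186), np.int64(241)) centre 0.4633 -0.339 area diam 0.0075378223919164425 enc ((0.46357762813568115, -0.33922743797302246), 0.004434550646692514)
(np.int64(363), np.int64(241)) centre 0.5004 -0.2433 area diam 0.007315667478045831 enc ((0.5010911226272583, -0.24336636066436768), 0.0043504685163497925)
ears ctr [ 0.4818 -0.2911] 0.10260884014117781 y deg 68.80690062750394 tool y 68.81264544643219
ear z 0.15125755329856125 0.1497333712874045
ear z 0.15101437329525405 0.1497333712874045
cover offset in tool mm [-1.5523  0.5576]
```

Request:
jog_arm(series=[[[0, 0, 0, 0, 0, 0.02, 5], [0, 0, 0, 0, 0, 0.02, 5], [3, 10, 0, 0, 0, 0, 5], [8, 22, 0, 0, 0, 0, 5], [11, 32, 0, 0, 0, 0, 5], [13, 38, 0, 0, 0, 0, 5], [13, 38, 0, 0, 0, 0, 5], [13, 38, 0, 0, 0, 0, 5], [13, 38, 0, 0, 0, 0, 5], [13, 38, 0, 0, 0, 0, 5]]])

```text
time_s: 21.9
eef_pos: [0.5011, -0.0212, 0.1413]
eef_rot: [-0.0, 0.203, 0.979, 0.0]
wrist_force: [0.5, -0.2, -2.1]
opening: 0.147
grasp_force: 59.4
```

Request:
jog_arm(series=[[[13, 38, 0, 0, 0, 0, 5], [13, 38, 0, 0, 0, 0, 5], [13, 38, 0, 0, 0, 0, 5], [8, 26, 0, 0, 0, 0, 5], [5, 16, 0, 0, 0, 0, 5], [2, 8, 0, 0, 0, 0, 5], [0, 0, 0, 0, 0, 0, 5], [0, 0, 0, 0, 0, 0, 5], [0, 0, 0, 0, 0, 0, 5], [0, 0, 0, 0, 0, 0, 5]]])

```text
time_s: 22.9
eef_pos: [0.5175, 0.1475, 0.1416]
eef_rot: [-0.0, 0.204, 0.979, -0.0]
wrist_force: [0.5, -0.4, -2.8]
opening: 0.146
grasp_force: 59.4
```

```bash
cat > held.py <<'E'
h=p[2]-.002+.010
a=[proj(c,(*(p[:2]+s*.051*Rt[:2,1]),h))[0].astype(int) for s in (-1,1)]
x,d=cover(a,h); ay=np.degrees(np.arctan2(d[1],d[0])); print("cover",x,np.linalg.norm(d),"y deg",ay,"tool y",np.degrees(np.arctan2(Rt[1,1],Rt[0,1])))
for q in a: print("ear z",np.nanmedian(P[q[1]-4:q[1]+4,q[0]-9:q[0]+9,2]),h)
b=np.array([.5188,.1485]); print("shift mm",Rt[:2,:2].T@(b-x)*1000,"rz",np.radians(ay-66.55))
E
python3 - w14 <<'E'
from cov import *
exec(open("held.py").read())
E
```

```text
tcp [0.5175 0.1476 0.1416] R [-0.9167  0.3996 -0.0001  0.3996  0.9167 -0.0001 -0.     -0.0001 -1.    ] F [ 0.0259 -0.1813 -3.348 ] open 12.420933774929596 grip 59.39806580543518 t 22.95
(np.int64(185), np.int64(242)) centre 0.4985 0.1007 area diam 0.007724495634372835 enc ((0.4988398849964142, 0.1020931601524353), 0.0040865070186555386)
(np.int64(363), np.int64(242)) centre 0.5394 0.1945 area diam 0.007661510009062336 enc ((0.5401376485824585, 0.19440829753875732), 0.004529475700110197)
cover [0.5189 0.1476] 0.10238445114410906 y deg 66.41200837590785 tool y 66.44577671361131
ear z 0.1505327836573681 0.14960699015230478
ear z 0.15052623449853622 0.14960699015230478
shift mm [0.4887 0.7498] rz -0.0024084081805823784
```

Request:
jog_arm(series=[[[0, 1, 5, 0, 0, 0, 5], [0, 0, 12, 0, 0, 0, 5], [0, 0, 18, 0, 0, 0, 5], [0, 0, 18, 0, 0, 0, 5], [0, 0, 14, 0, 0, 0, 5], [0, 0, 10, 0, 0, 0, 5], [0, 0, 6, 0, 0, 0, 5], [0, 0, 4, 0, 0, 0, 5], [0, 0, 2, 0, 0, 0, 5], [0, 0, 1, 0, 0, 0, 5]]])

```text
time_s: 23.95
eef_pos: [0.5183, 0.1494, 0.0519]
eef_rot: [0.0, 0.203, 0.979, 0.0]
wrist_force: [-0.4, 0.2, -2.6]
opening: 0.144
grasp_force: 59.4
```

Request:
jog_arm(series=[[[0, 0, 0, 0, 0, 0, 5], [0, 0, 0, 0, 0, 0, 5], [0, 0, 0, 0, 0, 0, 5], [0, 0, 0, 0, 0, 0, 5], [0, 0, 0, 0, 0, 0, 5], [0, 0, 0, 0, 0, 0, 5], [0, 0, 0, 0, 0, 0, 5], [0, 0, 0, 0, 0, 0, 5], [0, 0, 0, 0, 0, 0, 5], [0, 0, 0, 0, 0, 0, 5]]])

```text
time_s: 24.95
eef_pos: [0.5179, 0.1493, 0.0516]
eef_rot: [-0.0, 0.203, 0.979, -0.0]
wrist_force: [0.7, 0.3, -3.3]
opening: 0.143
grasp_force: 59.4
```

```bash
python3 - w15 <<'E'
from cov import *
exec(open("held.py").read())
s=ctrl.camera("side"); f=s["frame"]; u,v=proj(s,(.5188,.1485,.05))[0].astype(int); print(u,v)
sc=ctrl.camera("scene")["frame"]; u2,v2=260,190
A=cv2.resize(f[v-45:v+45,u-60:u+60],(760,570),interpolation=3)[:,:]; B=cv2.resize(sc[v2-45:v2+45,u2-60:u2+60],(760,570),interpolation=3)
cv2.imwrite("pics/fin.png",np.hstack([cv2.resize(A,(400,300)),cv2.resize(B,(400,300))]))
E
```

```text
tcp [0.5179 0.1493 0.0516] R [-0.9172  0.3984  0.      0.3984  0.9172 -0.     -0.     -0.     -1.    ] F [-0.1798  0.089  -3.0619] open 12.504673747519217 grip 59.391034841537476 t 25.0
(np.int64(185), np.int64(242)) centre 0.4989 0.1025 area diam 0.007754223130081858 enc ((0.4992489814758301, 0.10388295352458954), 0.004086765926331282)
(np.int64(363), np.int64(242)) centre 0.5397 0.1964 area diam 0.007647530989904775 enc ((0.5401276350021362, 0.1963619589805603), 0.0043363627046346664)
cover [0.5193 0.1494] 0.10240960329387876 y deg 66.49517209418866 tool y 66.52055038889534
ear z 0.060559655993791914 0.05958604942142763
ear z 0.06061458245128776 0.05958604942142763
shift mm [ 0.078  -1.0369] rz -0.000956927478381156
334 214
```

View pics/fin.png

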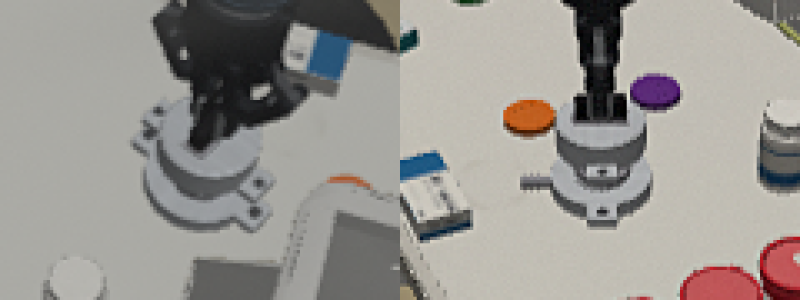

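The picture shows the cover held above the base in both views, with its ears over the base ears (right half: (602,172) above (602,212)). It is centred within about 1 mm, the ears are aligned, and the rim is at about 50 mm, 12 mm above the upper disc. Handing in.

```bash
python3 -c "
from bench import ctrl
print(ctrl.hand_in())"
```

```text
the job is handed in; nothing more can be done
None
```

Both discs are stacked on the seat within about 1 mm of centre, and the cover is held still about 12 mm above them with its ears over the base ears; the job is handed in at about 25 s, with no verdict returned.

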